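# Clear the bat and draw out the throwing gauge

## Task

Get the bench wheel ready for the next pot: with the wooden scraper block in the gripper (not with the fingers), wipe all four dry clay chips off the bat into the trough along its edge, then set the scraper down on the open bench. Then pinch the gauge's grip so that its release button is pressed, pull the telescope out past its first stop to its second stop, and finish still gripping it, held fully out. Leave the bowl, jar and cup where they are.

Things in the scene. Friction and masses are not known exactly. Their poses are not given: they have to be found in the camera images.
- wheel: Fixed low bench wheel carrying a square off-white plaster bat, 200 x 200 mm, flat top 45 mm above the bench. Origin on the bench under the bat's centre; its x and y run along the bat's edges. Along the bat's -y edge stands an open white plastic catch trough, fixed to it: inside it spans x -95 to +95 mm and y -195 to -95 mm, floor 5 mm and wall tops 30 mm above the bench (15 mm lower than the bat's top). The other three edges of the bat have no trough.
- scraper: Loose wooden scraper block, about 180 g, standing upright on its blade. Origin at the centre of its underside, z up. Blade (lower part) 150 mm along its x, 28 mm thick along y, 30 mm high; above it a narrower handle, 90 mm along x, 24 mm thick along y, from 28 to 70 mm height, to be pinched across its 24 mm from above.
- scraper_center (a point): Centre of the scraper block, 35 mm above its underside.
- chip1_center (a point): Centre of a loose dry clay chip, 30 x 22 x 10 mm, 12 g, terracotta coloured, lying flat on the bat at the start (within 50 mm of the bat's middle along x and along y).
- chip2_center (a point): Centre of a loose dry clay chip, 26 x 24 x 9 mm, 12 g, terracotta coloured, lying flat on the bat at the start (within 50 mm of the bat's middle along x and along y).
- chip3_center (a point): Centre of a loose dry clay chip, 34 x 20 x 9 mm, 12 g, terracotta coloured, lying flat on the bat at the start (within 50 mm of the bat's middle along x and along y).
- chip4_center (a point): Centre of a loose dry clay chip, 24 x 20 x 11 mm, 12 g, terracotta coloured, lying flat on the bat at the start (within 50 mm of the bat's middle along x and along y).
- gauge: Throwing gauge: a fixed stand beside the bat, on its +y side, with a horizontal two-draw telescope that carries a pointer. Origin on the bench right below the centre of the telescope's grip when shut; the telescope draws out along the gauge's -y, towards the bat. Square aluminium sleeve 24 x 24 mm, axis 135 mm above the bench, from y +24 to +190 mm; round post at y +125 mm. With the telescope shut, the pointer reaches to y -84 mm.
- gauge_grip (a point): Centre of the black block-shaped grip at the telescope's end, 135 mm above the bench: 26 mm wide along the gauge's x, 44 mm long along y, 34 mm high. It moves with the telescope and cannot turn. A round steel release button, 18 mm in diameter, sits at the middle of the grip's +x side face and stands 6 mm proud (32 mm over button and grip). In front of the grip (gauge -y) a thin brass rod ends in a turned-down pointer.
- pointer_tip (a point): Lower end of the pointer: 80 mm in front of the grip's centre (gauge -y) and 33.5 mm below it.
- release (a joint): Release button: 0 out, 0.006 m pressed flush with the grip's side face (2 to 5 N spring). While it is out a hook locks the shut telescope; pressed 3.5 mm or more it frees it. A pinch across the grip's width (along the gauge's x), with the finger over the button, presses it flush; it must be kept pressed to start the pull and may stay pressed throughout. The hook only catches with the telescope shut.
- inner_tube (a joint): Draw of the thin inner tube, which carries the grip, out of the outer tube: 0 shut, 0.08 m at its end (the first stop). A spring of about 3 N pulls it back, so it comes out first.
- outer_tube (a joint): Draw of the thicker outer tube out of the sleeve: 0 shut, 0.08 m at its end. It comes out after the first stop against a spring of about 7 to 8 N; at 0.08 m the telescope meets its second stop, solid: the grip is then 160 mm from where it was shut. Let go, both tubes run back.
- bowl: Bystander: loose terracotta bowl, 110 mm across, 50 mm high, beyond the bat. Origin under its centre.
- jar: Bystander: loose white jar with a lid, 64 mm across, 85 mm high, beyond the bat. Origin under its centre.
- cup: Bystander: loose glazed cup, 70 mm across, 75 mm high, beyond the bat, towards the gauge. Origin under its centre.

How it is judged:
On the way, in this order (a step that is already met when the one before it is completed fails the run):
1. all four chips are off the bat and in the trough (z of each of chip1_center, chip2_center, chip3_center, chip4_center in the frame of wheel below 0.035 m and y of chip1_center in the frame of wheel between -0.2 and -0.09 m and x of chip1_center in the frame of wheel between -0.1 and 0.1 m and y of chip2_center in the frame of wheel between -0.2 and -0.09 m and x of chip2_center in the frame of wheel between -0.1 and 0.1 m and y of chip3_center in the frame of wheel between -0.2 and -0.09 m and x of chip3_center in the frame of wheel between -0.1 and 0.1 m and y of chip4_center in the frame of wheel between -0.2 and -0.09 m and x of chip4_center in the frame of wheel between -0.1 and 0.1 m), for 0.2 s.
2. the scraper is set down on the bench and let go (height (world z) of scraper_center below 0.045 m and contact force between each of the arm, the fingers and scraper below 0.1 N and linear speed of scraper below 0.03 m/s and not (x of scraper_center in the frame of wheel between -0.11 and 0.11 m and y of scraper_center in the frame of wheel between -0.21 and 0.11 m)), for 0.2 s.
3. the telescope is pulled to its first stop (value of joint inner_tube above 0.072 m), for 0.05 s.
At the end, for the whole second after the job is handed in: Both tubes of the telescope are within 6 mm of their ends (second stop) and still, with the fingers gripping it (more than 3 N); all four chips are in the trough; the scraper rests on the bench, let go, off the bat and trough (all of step 1 and all of step 2 and value of joint each of inner_tube, outer_tube above 0.074 m and velocity of joint outer_tube below 0.02 m/s and contact force between the fingers and gauge above 3 N); the arm keeps its last pose, push and grip.
It fails at once if a chip is pushed with the fingers or arm (contact force between any of the fingers, the arm and chip1 above 0.5 N or contact force between any of the fingers, the arm and chip2 above 0.5 N or contact force between any of the fingers, the arm and chip3 above 0.5 N or contact force between any of the fingers, the arm and chip4 above 0.5 N).
It fails at once if the bowl, jar or cup is moved by more than 30 mm (distance of any of bowl, jar, cup from where it was at the start of the episode above 0.03 m).
It also fails if it takes over 72 s, if anything falls off the work surface, if the arm or the gripper's body presses on something with over 40 N, if the wrist force passes 120 N, or if a joint passes its speed limit or range.

## Robot

A 7-joint arm with a two-finger parallel gripper is mounted at the origin on the work surface. World frame = base frame: x ahead of the robot, y to its left, z up, the work surface at z = 0. Lengths are in m, angles in rad, forces in N, time in s.
With the tool pointing down it reaches from about 0.425 to 0.8 m from the base axis. Payload 8.3 kg.
Tool frame: the origin (TCP) lies where the fingers leave the gripper's body, on its centre line; the fingertips stand 73 mm ahead of it and the grasp point (between the pads) lies 54 mm ahead of it; z points along the fingers, y is the direction in which the jaws open and shut (so a half turn about z gives the same grasp; the last joint's range is limited). The gripper opens to 85 mm and grips with 20 to 120 N. Pads are 22 mm wide; open, the fingers measure 114 mm over their backs; the gripper's body (76 mm by 85 mm) begins 54 mm behind the grasp point. The pads swing forward as they close: fully open they stand 13 mm farther back than shut.
Start: joints at [1.097, 0.383, 0.016, 1.37, -0.006, 1.388, -0.046], TCP at [0.25, -0.573, 0.304] pointing down, gripper open.
Joint ranges: [-2.95, 2.95], [-0.25, 2.06], [-1.52, 1.56], [0.18, 2.33], [-1.44, 4.58], [0.02, 2.06], [-3.01, 3.01]. Speed limits (rad/s): [2.39, 2.39, 3.01, 3.01, 3.14, 3.14, 3.14].

## Interface

Orientations are given as a unit quaternion [x, y, z, w].
In Python, from workcell import get_state, grab_frame, camera_info, job_done, outline_of, tip_of gives the robot as it stands. The module is installed in compiled form; this text tells all that it offers.
- The arm moves only by the tool apply_moves, never from a script. Its argument "deltas" is a list of rows, each a list of 2 entries, a list of its own where there are three numbers: the shift along the world's x, y, z in cm, then the turn, a rotation vector about the world's x, y, z in rad. In form: [[[dx, dy, dz], [wx, wy, wz]], ...]. A call has 1 to 20 rows; each row shifts and turns the commanded pose from where the row before left it; what a row does not reach is not made up. A row lasts 1/10 s, in which the tool goes at most 50 mm and 8.59 degrees, less where a joint would pass 70% of its speed; a pose out of reach is approached as far as the arm can. A call is refused whole if a number of a shift passes 5 or a number of a turn 0.15, either way. A call with a gripper value outside its range is refused whole. "fingers" is the gripper's target within -1 to 1 (fully open at 1, half-way at 0, shut at -1), set as the call begins (left out, the last holds). The fingers move at their own pace and stop on an object; "force" is the grip in N (left out, the last holds). Time passes only in rows, so rows that do not move let the fingers close. It gives the time, the measured TCP pose, the force and the opening at its end, in the units of the state.
- get_state(): the state, without advancing time (a new reading comes with each control period).
- grab_frame(name): name is "scene" or "top"; returns the picture (480x640x3 uint8, red, green, blue); there is no depth.
- camera_info(name): a dict with "fovy" (degrees; the focal length in pixels is half the picture's height over the tangent of half this angle, whatever the lens; pixels are square), "cx", "cy" (the principal point, pixels), "extrinsics" (4x4, takes a point from camera to world coordinates). Camera axes: x right, y down, z forward; pixel columns grow to the right and rows downward; lengths in m; the calibration is good to about 2 mm. A picture is of the moment at which its call begins. camera_info takes no time and is no camera call.
- job_done(): hands the job in, once; it reports no verdict.
Trained networks look in the newest picture that a camera, given by its name, has taken for a name from the list of things; names that differ only in an ending like _2 or _b are one class to them, and where a whole thing is asked for, a point or a joint stands for the part that bears it (a point fixed in the world has none). Each returns a list of dicts, best first, with "confidence" (0 to 1); they miss things now and then, are a little off and sometimes report something else, mostly with a low value. They report only what shows in the picture. A call takes as long as a camera call.
- outline_of(camera, label): "pixels" (480x640 bool, what is visible of it) and "extent" ([left, top, right, bottom] as shares, 0 to 1, of the picture: columns of its width, rows of its height, round what is visible of it).
- tip_of(camera, label): "at" ([column, row] as shares, 0 to 1, of the picture: columns of its width, rows of its height: a listed point, or the origin of a listed thing).
The state is a dict: "time_s": time; "q": joint angles; "qd": joint speeds; "tau": joint torques, N m; "tool_pos": TCP position; "orientation": TCP orientation; "force": force on the tool from outside, world axes, zero at the start; "moment": the same for the moment, N m; "finger_gap": finger opening in m.
Only numpy, scipy, OpenCV 4.12 (cv2) and the standard library are available. Lean on these libraries where they do the work, as an engineer would, in place of code of your own. Each camera call takes 0.05 s, during which the arm holds its last target.

## Working session

There is one attempt and no reset: what is moved stays moved. The work goes in short steps, Python scripts to look and compute and a tool call to move; the robot and the scene stay as the last step left them, time stands still between calls to the robot, and variables do not carry over. Pictures are saved under pics/ and viewed, and the job is handed in when it is done.

Besides the shell and the picture viewer there is one more tool, called by a JSON object that holds its "fn" and its "kwargs", one argument or row to a line. apply_moves: Moves the arm, as the interface text tells. Its arguments: {"type":"object","properties":{"deltas":{"type":"array","items":{"type":"array"}},"fingers":{"type":"number"},"force":{"type":"number"}},"required":["deltas"]}

```bash
mkdir -p pics; python3 - <<'E'
from workcell import *
import cv2
print(get_state())
for n in("scene","top"):
    f=grab_frame(n); cv2.imwrite(f"pics/{n}0.png",f[:,:,::-1]); print(n,camera_info(n))
E
```

```text
{'time_s': 0.0, 'q': array([ 1.09709415,  0.38427671,  0.01636818,  1.37111505, -0.00627627,
        1.38821127, -0.04648107]), 'qd': array([ 1.94025665e-03, -1.83701300e-03,  6.32411538e-04, -5.22888577e-04,
       -9.02130123e-05, -3.00919234e-04, -1.10949980e-03]), 'tau': array([ 9.49968398e-05, -6.27595854e+01,  8.43380168e-01, -3.71829879e+01,
        1.61053624e-02,  1.42133966e-02, -3.02393332e-06]), 'tool_pos': array([ 0.24948446, -0.57266758,  0.30287237]), 'orientation': array([ 9.78969341e-01,  2.04005071e-01, -2.28014504e-04, -9.53415031e-04]), 'force': array([ 0.43004761, -0.31206804, -0.3901576 ]), 'moment': array([-0.01270415, -0.02608699, -0.03715455]), 'finger_gap': 0.08545439585353354}
scene {'fovy': 42.28694432389854, 'cx': 319.8051205771664, 'cy': 240.2182993195458, 'extrinsics': array([[ 0.33055103,  0.66267226, -0.67201302,  1.46820417],
       [ 0.9437241 , -0.22378428,  0.24352704, -0.33316661],
       [ 0.01099266, -0.71469299, -0.6993519 ,  0.98901676],
       [ 0.        ,  0.        ,  0.        ,  1.        ]])}
top {'fovy': 57.678241916835816, 'cx': 314.62908993631197, 'cy': 237.28467013654134, 'extrinsics': array([[ 8.97226049e-05, -9.99136075e-01,  4.15583297e-02,
         5.57720207e-01],
       [-9.99999955e-01, -1.01600102e-04, -2.83691061e-04,
        -1.65984739e-02],
       [ 2.87668304e-04, -4.15583024e-02, -9.99136039e-01,
         9.53411087e-01],
       [ 0.00000000e+00,  0.00000000e+00,  0.00000000e+00,
         1.00000000e+00]])}
```

View pics/scene0.png

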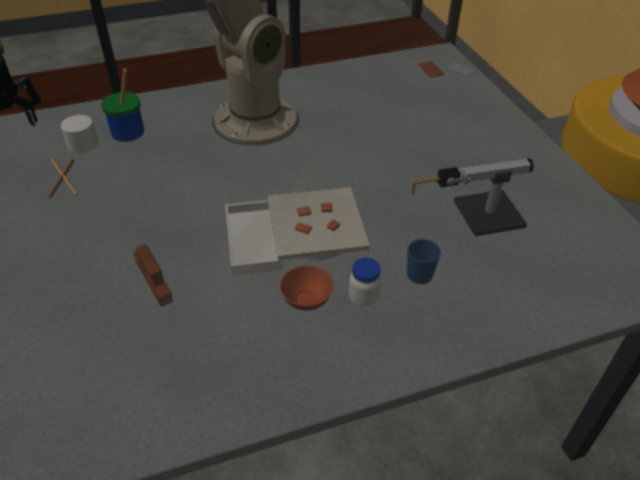

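View pics/top0.png

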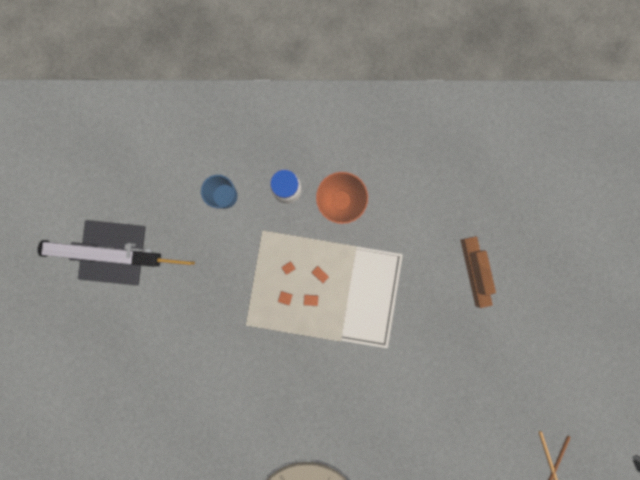

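```bash
cat > h.py <<'E'
import numpy as np, cv2
from workcell import *
def K(n):
    c=camera_info(n); f=240/np.tan(np.radians(c['fovy'])/2); return f,c['cx'],c['cy'],np.array(c['extrinsics'])
def p2w(n,u,v,z):
    f,cx,cy,E=K(n); d=E[:3,:3]@np.array([(u-cx)/f,(v-cy)/f,1]); o=E[:3,3]; return o+d*(z-o[2])/d[2]
def w2p(n,p):
    f,cx,cy,E=K(n); c=E[:3,:3].T@(np.array(p)-E[:3,3]); return np.array([f*c[0]/c[2]+cx,f*c[1]/c[2]+cy])
E
python3 - <<'E'
from h import *
f=grab_frame("top")
grab_frame("scene")
H={'wheel':.045,'scraper':.03,'chip1_center':.05,'chip2_center':.05,'chip3_center':.05,'chip4_center':.05,'gauge_grip':.152,'bowl':.05,'jar':.085,'cup':.075}
for l,z in H.items():
    for o in outline_of("top",l)[:4 if 'chip1' in l else 2]:
        m=o['pixels'].astype(np.uint8)
        cs,_=cv2.findContours(m,0,2); 
        if not cs: continue
        c=max(cs,key=cv2.contourArea)
        P=np.array([p2w("top",*q[0],z)[:2] for q in c]).astype(np.float32)
        r=cv2.minAreaRect(P*1000)
        print(l,round(o['confidence'],2),int(m.sum()),"c",np.round(r[0],1),"s",np.round(r[1],1),"a",round(r[2],1))
for l,z in {'wheel':0,'scraper':0,'scraper_center':.035,'chip1_center':.05,'chip2_center':.05,'chip3_center':.05,'chip4_center':.05,'gauge':0,'gauge_grip':.135,'pointer_tip':.1015,'bowl':0,'jar':0,'cup':0}.items():
  for n in("top","scene"):
    for o in tip_of(n,l)[:2]:
        a=o['at']; print(l,n,round(o['confidence'],2),np.round(p2w(n,a[0]*640,a[1]*480,z)*1000,0)[:2],np.round([a[0]*640,a[1]*480]))
E
```

```text
wheel 0.85 13363 c [487.8 -36.2] s [299.4 203.8] a 80.6
scraper 0.69 1529 c [ 523.7 -364.4] s [150.5  51.9] a 12.1
scraper 0.31 633 c [554.4 306.1] s [ 38.1 131.4] a 0.0
chip1_center 0.46 166 c [464.8  -7.3] s [22.6 28.9] a 0.0
chip2_center 0.53 141 c [470.2  44.9] s [26.1 23.4] a 71.7
chip2_center 0.3 561 c [553.4 299.1] s [ 35.2 128.5] a 0.0
chip3_center 0.71 163 c [519.9 -27.4] s [33.6 20.4] a 45.1
gauge_grip 0.94 651 c [552.1 263. ] s [114.3  31.7] a 85.9
bowl 0.96 2077 c [679.4 -71.8] s [104.6 104.2] a 0.0
jar 0.95 837 c [695.7  42.5] s [66.5 60.1] a 0.1
cup 0.63 1018 c [687.1 176.9] s [67.2 73.1] a 0.0
wheel top 0.72 [496.  12.] [302. 284.]
wheel scene 0.62 [488.   6.] [313. 232.]
scraper top 0.83 [ 521. -369.] [476. 272.]
scraper scene 0.77 [ 514. -359.] [156. 278.]
scraper_center top 0.74 [ 528. -362.] [479. 270.]
scraper_center scene 0.85 [ 524. -361.] [153. 270.]
chip1_center top 0.72 [498.   7.] [303. 284.]
chip1_center top 0.68 [470.  -7.] [310. 298.]
chip1_center scene 0.69 [474. -11.] [305. 214.]
chip2_center top 0.5 [469.  45.] [285. 298.]
chip2_center scene 0.59 [477.  46.] [329. 209.]
chip3_center top 0.42 [525. -25.] [319. 271.]
chip3_center scene 0.68 [517. -21.] [306. 227.]
chip3_center scene 0.27 [710. -85.] [306. 298.]
chip4_center scene 0.64 [513. -28.] [303. 227.]
chip4_center scene 0.55 [532.  36.] [333. 226.]
gauge top 0.93 [552. 304.] [168. 258.]
gauge top 0.29 [ 522. -373.] [478. 272.]
gauge scene 0.36 [489.  62.] [336. 227.]
gauge_grip top 0.92 [551. 299.] [146. 259.]
gauge_grip top 0.72 [ 529. -327.] [480. 271.]
gauge_grip scene 0.78 [553. 296.] [448. 178.]
pointer_tip top 0.77 [539. 217.] [195. 265.]
pointer_tip scene 0.55 [528. 228.] [413. 189.]
bowl top 0.98 [682. -74.] [341. 199.]
bowl scene 0.71 [678. -72.] [308. 300.]
jar top 0.77 [702.  46.] [286. 190.]
jar scene 0.89 [703.  41.] [363. 296.]
cup top 0.72 [541. 255.] [190. 263.]
cup scene 0.7 [692. 171.] [417. 277.]
```

```bash
python3 - <<'E'
import cv2
a=cv2.imread('pics/top0.png')
cv2.imwrite('pics/z1.png',cv2.resize(a[220:360,230:420],None,fx=4,fy=4,interpolation=2))
cv2.imwrite('pics/z2.png',cv2.resize(a[210:300,30:210],None,fx=4,fy=4,interpolation=2))
cv2.imwrite('pics/z3.png',cv2.resize(a[225:315,440:520],None,fx=6,fy=6,interpolation=2))
b=cv2.imread('pics/scene0.png')
cv2.imwrite('pics/z4.png',cv2.resize(b[140:240,400:550],None,fx=5,fy=5,interpolation=2))
E
```

```text
(no output)
```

View pics/z1.png

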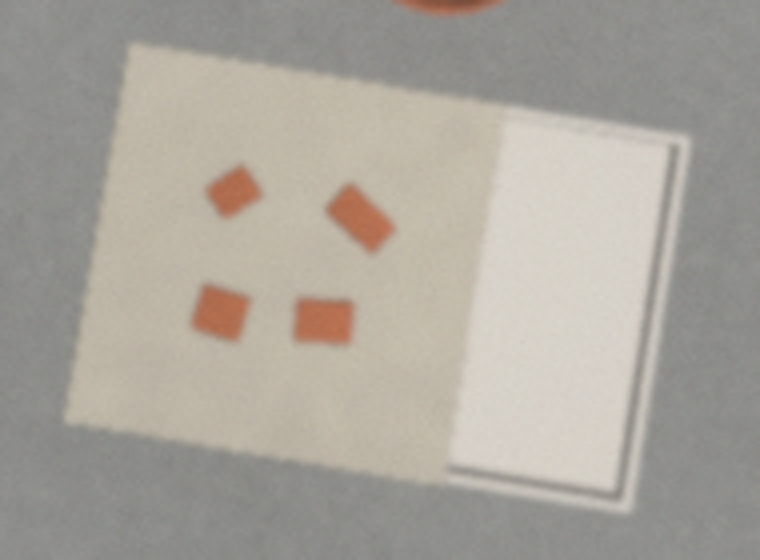

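View pics/z2.png

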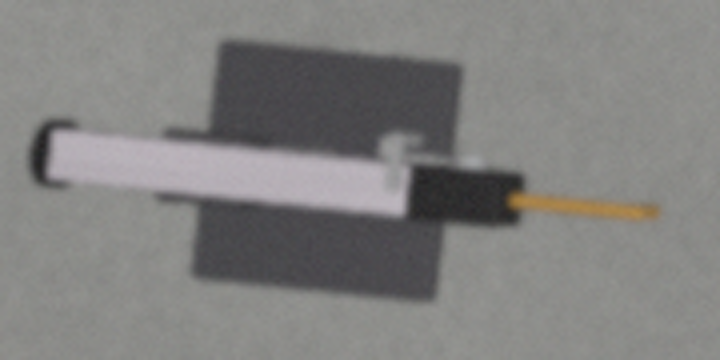

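View pics/z3.png

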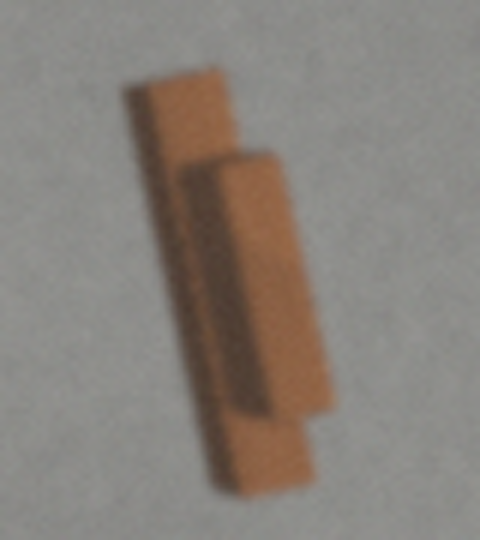

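View pics/z4.png

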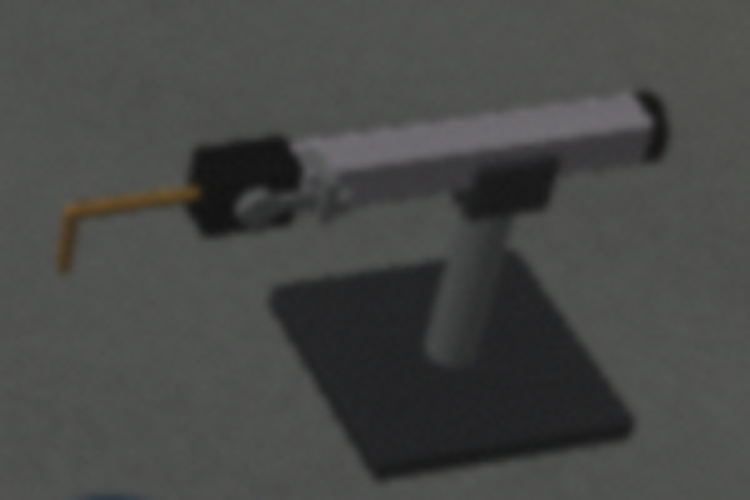

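```bash
python3 - <<'E'
from h import *
def g(pts,s,o,z): return np.array([p2w("top",(u+.5)/s-.5+o[0],(v+.5)/s-.5+o[1],z)[:2]*1000 for u,v in pts])
def rect(P):
    r=cv2.minAreaRect(P.astype(np.float32)); print(np.round(P,0).tolist(),np.round(P.mean(0),1),np.round(r[1],1),round(r[2],2))
rect(g([(130,44),(503,105),(445,485),(66,422)],4,(230,220),.045))
rect(g([(218,158),(277,153),(333,410),(275,417)],6,(440,225),.07))
rect(g([(150,85),(222,68),(313,485),(242,495)],6,(440,225),.03))
S=g([(48,130),(48,183),(407,215),(410,165)],4,(30,210),.147); rect(S)
G=g([(410,165),(523,175),(518,224),(407,218)],4,(30,210),.152); rect(G)
d=(S[2]+S[3]-S[0]-S[1])/2; print(d,np.degrees(np.arctan2(d[1],d[0]))+90)
R=g([(513,201),(655,211)],4,(30,210),.135); d=R[1]-R[0]; print(R,np.degrees(np.arctan2(d[1],d[0]))+90)
E
```

```text
[[609.0, 93.0], [578.0, -102.0], [381.0, -71.0], [414.0, 125.0]] [495.5  11.2] [198.6 198.6] 80.69
[[567.0, -344.0], [569.0, -364.0], [482.0, -381.0], [480.0, -361.0]] [ 524.3 -362.4] [90.4 19.9] 11.41
[[593.0, -335.0], [599.0, -360.0], [452.0, -390.0], [449.0, -365.0]] [ 523.4 -362.6] [149.6  26.2] 11.46
[[582.0, 488.0], [558.0, 488.0], [543.0, 322.0], [566.0, 321.0]] [562.3 404.6] [169.6  24.3] 84.93
[[566.0, 319.0], [561.0, 267.0], [539.0, 269.0], [542.0, 320.0]] [552.  293.3] [52.2 24.3] 85.01
[ -15.4591677 -166.9316758] -5.2909425510431305
[[549.33556734 277.09636552]
 [544.66062031 210.4807806 ]] -4.014320453686537
```

{"fn": "apply_moves", "kwargs": {
  "deltas": [
    [[2.3,1.75,0],[0,0,-0.0176]],
    [[2.3,1.75,0],[0,0,-0.0176]],
    [[2.3,1.75,0],[0,0,-0.0176]],
    [[2.3,1.75,0],[0,0,-0.0176]],
    [[2.3,1.75,0],[0,0,-0.0176]],
    [[2.3,1.75,0],[0,0,-0.0176]],
    [[2.3,1.75,0],[0,0,-0.0176]],
    [[2.3,1.75,-2],[0,0,-0.0176]],
    [[2.3,1.75,-2],[0,0,-0.0176]],
    [[2.3,1.75,-2],[0,0,-0.0176]],
    [[2.3,1.75,-3],[0,0,-0.0176]],
    [[2.15,1.77,-3],[0,0,-0.0176]],
    [[0,0,-2],[0,0,0]],
    [[0,0,0],[0,0,0]],
    [[0,0,0],[0,0,0]]
  ]
}}

```text
time_s: 3.5
tool_pos: [0.5237, -0.3636, 0.1643]
orientation: [0.995, 0.099, -0.0, 0.0]
force: [0.8, -0.5, 0.8]
finger_gap: 0.0853
```

```bash
python3 - <<'E'
from h import *
for n in("scene","top"):
    f=grab_frame(n)
    if n=="scene": cv2.imwrite("pics/s1.png",cv2.resize(f[180:340,60:260,::-1],None,fx=4,fy=4,interpolation=2)[:600,:800])
    else: cv2.imwrite("pics/t1.png",cv2.resize(f[200:340,400:580,::-1],None,fx=4,fy=4,interpolation=2))
s=get_state(); print(s['tool_pos'],s['orientation'],s['q'],s['time_s'])
E
```

```text
[ 0.52411732 -0.36428296  0.16580195] [9.95103497e-01 9.88282187e-02 9.32343140e-04 1.06974088e-03] [ 0.62641205  0.50730797 -0.0957994   1.5068486   0.05213677  1.12713526
 -0.8524652 ] 3.6
```

View pics/s1.png

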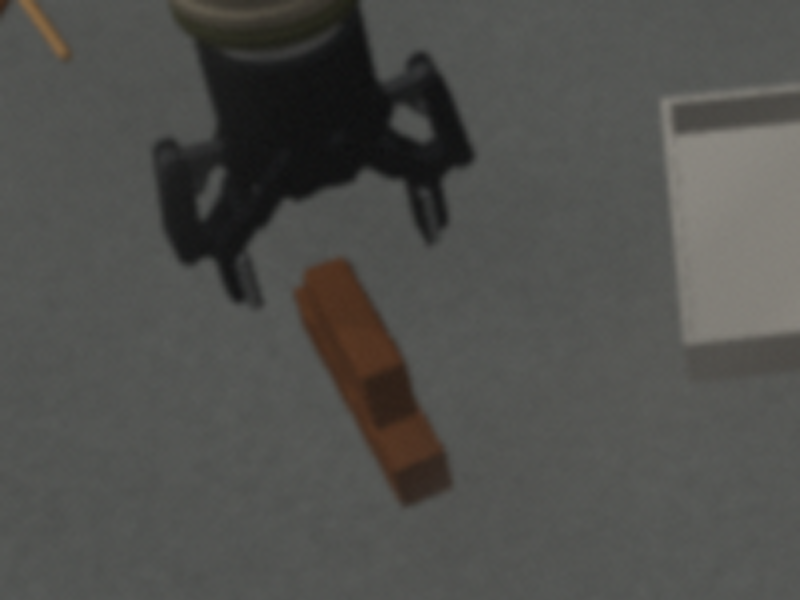

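View pics/t1.png

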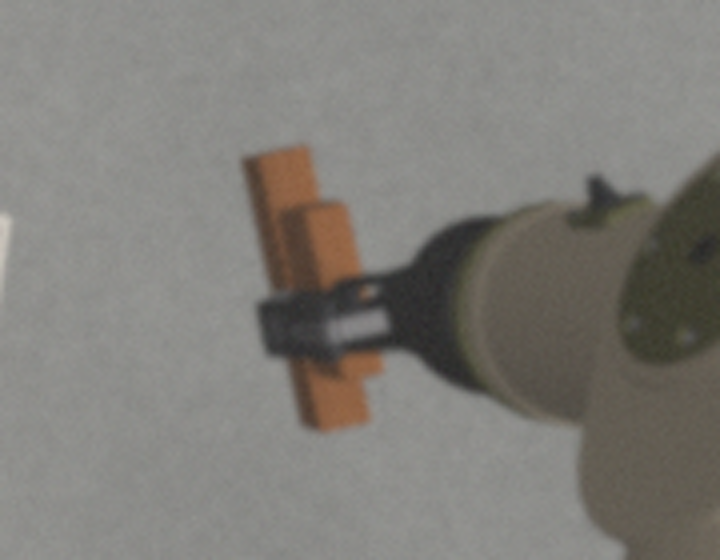

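```bash
python3 - <<'E'
from h import *
for p in [(.524,-.364,.105),(.524,-.364,.165),(.524,-.364+.057,.11),(.524,-.3625,.07)]:
    for n,o in(("top",(400,200)),("scene",(60,180))): print(p,n,np.round((w2p(n,p)-o)*4))
E
```

```text
(0.524, -0.364, 0.105) top [374. 291.]
(0.524, -0.364, 0.105) scene [340. 267.]
(0.524, -0.364, 0.165) top [428. 297.]
(0.524, -0.364, 0.165) scene [317. 179.]
(0.524, -0.307, 0.11) top [260. 292.]
(0.524, -0.307, 0.11) scene [452. 234.]
(0.524, -0.3625, 0.07) top [342. 288.]
(0.524, -0.3625, 0.07) scene [355. 315.]
```

{"fn": "apply_moves", "kwargs": {
  "deltas": [
    [[0,0,-2],[0,0,0]],
    [[0,0,-2],[0,0,0]],
    [[0,0,-1.2],[0,0,0]],
    [[0,0,-0.4],[0,0,0]],
    [[0,0,0],[0,0,0]],
    [[0,0,0],[0,0,0]],
    [[0,0,0],[0,0,0]],
    [[0,0,0],[0,0,0]]
  ]
}}

```text
time_s: 4.4
tool_pos: [0.5245, -0.363, 0.1087]
orientation: [0.995, 0.1, 0.001, 0.0]
force: [-1.3, 0.7, 0.3]
finger_gap: 0.0854
```

```bash
python3 - <<'E'
from h import *
for n in("scene",):
    f=grab_frame(n)
    if n=="scene": cv2.imwrite("pics/s2.png",cv2.resize(f[200:320,80:230,::-1],None,fx=5,fy=5,interpolation=2)[:600,:800])
for i in range(3): 
  s=get_state(); print(s['tool_pos'],s['orientation'],s['force'],s['time_s']); grab_frame("top")
E
```

```text
[ 0.52439755 -0.36293983  0.10854534] [9.95022061e-01 9.96536073e-02 4.13917024e-04 2.91830061e-04] [0.06629719 0.20724679 0.92737535] 4.45
[ 0.52433563 -0.36283597  0.10835395] [9.95018333e-01 9.96914832e-02 3.01333239e-04 1.85517152e-04] [-0.16326474  0.08862994 -0.36150474] 4.5
[ 0.52423127 -0.36285706  0.10819519] [9.95024928e-01 9.96259585e-02 2.14994392e-04 1.24291471e-04] [ 0.21435768 -0.38488251 -0.04024232] 4.55
```

View pics/s2.png

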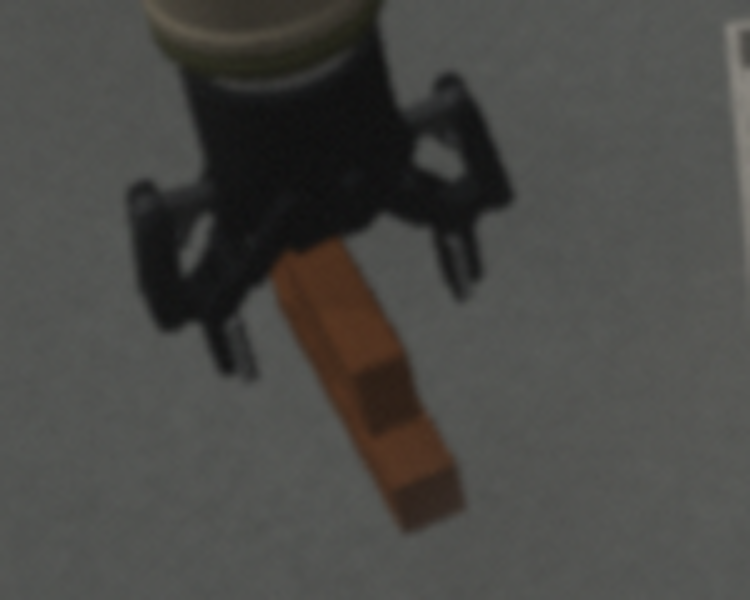

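{"fn": "apply_moves", "kwargs": {
  "deltas": [
    [[0,0,0],[0,0,0]],
    [[0,0,0],[0,0,0]],
    [[0,0,0],[0,0,0]],
    [[0,0,0],[0,0,0]],
    [[0,0,0],[0,0,0]],
    [[0,0,0],[0,0,0]],
    [[0,0,0],[0,0,0]],
    [[0,0,0],[0,0,0]],
    [[0,0,0],[0,0,0]],
    [[0,0,0],[0,0,0]],
    [[0,0,0],[0,0,0]],
    [[0,0,0],[0,0,0]]
  ],
  "fingers": -1,
  "force": 70
}}

```text
time_s: 5.8
tool_pos: [0.5241, -0.3628, 0.1079]
orientation: [0.995, 0.1, 0.0, 0.0]
force: [0.3, -0.6, 0.6]
finger_gap: 0.0233
```

{"fn": "apply_moves", "kwargs": {
  "deltas": [
    [[0,0,2],[0,0,0]],
    [[0,0,2.5],[0,0,0]],
    [[0,0,2.5],[0,0,0]],
    [[0,0,2.5],[0,0,0]],
    [[0,0,2.5],[0,0,0]],
    [[0,0,0],[0,0,0]]
  ]
}}

```text
time_s: 6.4
tool_pos: [0.5254, -0.3634, 0.2317]
orientation: [0.995, 0.1, 0.002, 0.002]
force: [1.3, 0.2, -1.7]
finger_gap: 0.0235
```

{"fn": "apply_moves", "kwargs": {
  "deltas": [
    [[-0.1,1.5,0],[0,0,-0.02]],
    [[-0.1,2.5,0],[0,0,-0.02]],
    [[-0.1,2.5,0],[0,0,-0.02]],
    [[-0.1,2.5,0],[0,0,-0.02]],
    [[-0.1,2.5,0],[0,0,-0.02]],
    [[-0.1,2.5,0],[0,0,-0.02]],
    [[-0.1,2.5,0],[0,0,-0.02]],
    [[-0.1,2.5,0],[0,0,-0.02]],
    [[-0.1,2.5,0],[0,0,-0.02]],
    [[-0.1,2.5,0],[0,0,-0.02]],
    [[-0.1,2.5,0],[0,0,-0.02]],
    [[-0.1,2.5,0],[0,0,-0.02]],
    [[-0.1,2.5,0],[0,0,-0.02]],
    [[-0.1,2.5,0],[0,0,-0.02]],
    [[-0.1,2.5,0],[0,0,-0.02]],
    [[-0.1,2.5,0],[0,0,-0.02]],
    [[-0.1,2.5,0],[0,0,-0.02]],
    [[0,2.5,0],[0,0,-0.02]],
    [[0,0.5,0],[0,0,0]],
    [[0,0,0],[0,0,0]]
  ]
}}

```text
time_s: 8.4
tool_pos: [0.5064, 0.0833, 0.2268]
orientation: [0.997, -0.079, -0.001, 0.0]
force: [0.0, -0.7, -1.7]
finger_gap: 0.0233
```

{"fn": "apply_moves", "kwargs": {
  "deltas": [
    [[0,0,0],[0,0,0]],
    [[0,0,0],[0,0,0]],
    [[0,0,0],[0,0,0]],
    [[0,0,0],[0,0,0]]
  ]
}}

```text
time_s: 8.8
tool_pos: [0.5072, 0.0815, 0.2279]
orientation: [0.997, -0.081, 0.0, 0.0]
force: [0.6, 0.2, -1.3]
finger_gap: 0.023
```

```bash
python3 - <<'E'
from h import *
for n in("scene","top"):
    f=grab_frame(n)
    if n=="scene": cv2.imwrite("pics/s3.png",cv2.resize(f[120:320,200:460,::-1],None,fx=3,fy=3,interpolation=2))
    else: cv2.imwrite("pics/t3.png",cv2.resize(f[160:360,180:440,::-1],None,fx=3,fy=3,interpolation=2))
s=get_state(); print(s['tool_pos'],s['orientation'],s['q'],s['force'],s['time_s'],s['finger_gap'])
E
```

```text
[0.50718393 0.08187769 0.22791463] [ 9.96765703e-01 -8.03624563e-02  8.93817146e-05 -9.35100181e-06] [ 0.0541467   0.21565485 -0.31568594  1.77037597  0.07236409  1.16668732
 -2.01486656] [ 0.65955045 -0.00598458 -2.22935731] 8.9 0.02300778366212996
```

View pics/s3.png

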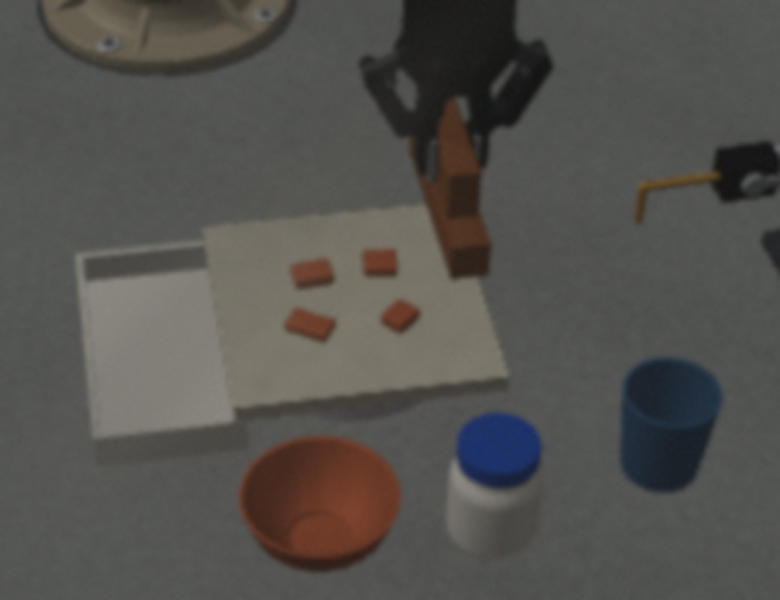

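View pics/t3.png

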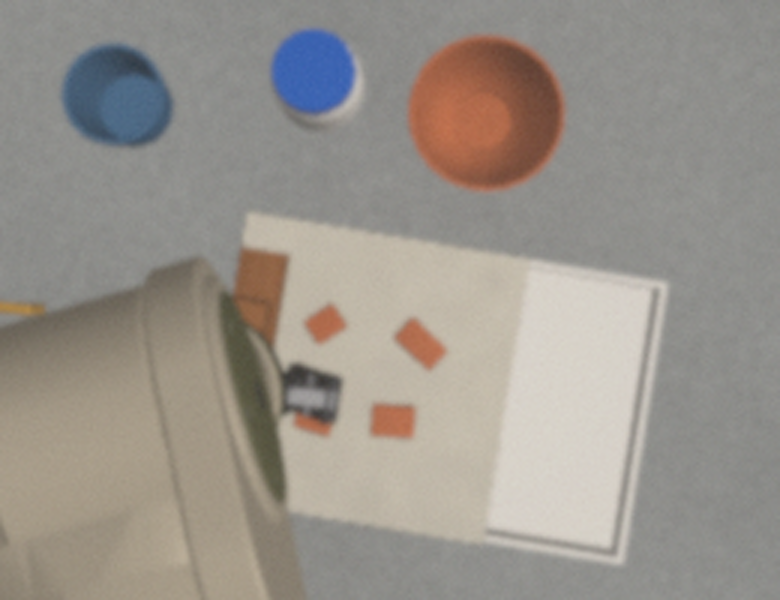

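{"fn": "apply_moves", "kwargs": {
  "deltas": [
    [[0,0,-2],[0,0,0]],
    [[0,0,-2],[0,0,0]],
    [[0,0,-2],[0,0,0]],
    [[0,0,-0.7],[0,0,0]],
    [[0,0,-0.4],[0,0,0]],
    [[0,0,-0.2],[0,0,0]],
    [[0,0,0],[0,0,0]],
    [[0,0,0],[0,0,0]],
    [[0,0,0],[0,0,0]],
    [[0,0,0],[0,0,0]],
    [[0,0,0],[0,0,0]],
    [[0,0,0],[0,0,0]]
  ]
}}

```text
time_s: 10.1
tool_pos: [0.5071, 0.0822, 0.155]
orientation: [0.997, -0.08, 0.0, -0.0]
force: [-0.5, -0.2, -3.0]
finger_gap: 0.0232
```

```bash
python3 - <<'E'
from h import *
f=grab_frame("scene")
cv2.imwrite("pics/s4.png",cv2.resize(f[120:260,240:400,::-1],None,fx=5,fy=5,interpolation=2)[:600])
s=get_state(); print(s['tool_pos'],s['orientation'],s['force'],s['time_s'],s['finger_gap'])
E
```

```text
[0.50712608 0.08223592 0.15493457] [ 9.96789921e-01 -8.00615280e-02  6.76203017e-05 -2.35718016e-05] [-0.83429202 -0.12687497 -2.68677545] 10.15 0.02319286937693837
```

View pics/s4.png

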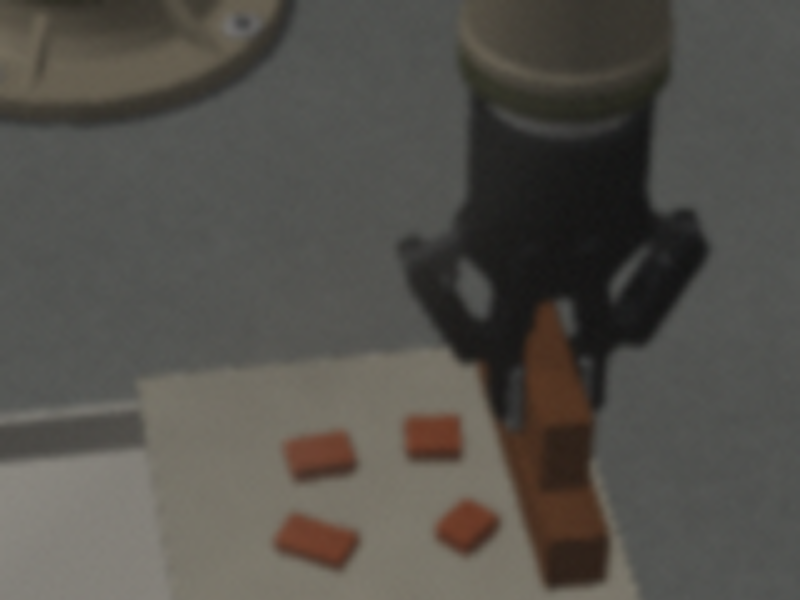

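{"fn": "apply_moves", "kwargs": {
  "deltas": [
    [[-0.06,-0.39,0],[0,0,0]],
    [[-0.13,-0.79,0],[0,0,0]],
    [[-0.13,-0.79,0],[0,0,0]],
    [[-0.13,-0.79,0],[0,0,0]],
    [[-0.13,-0.79,0],[0,0,0]],
    [[-0.13,-0.79,0],[0,0,0]],
    [[-0.13,-0.79,0],[0,0,0]],
    [[-0.13,-0.79,0],[0,0,0]],
    [[-0.13,-0.79,0],[0,0,0]],
    [[-0.13,-0.79,0],[0,0,0]],
    [[-0.13,-0.79,0],[0,0,0]],
    [[-0.13,-0.79,0],[0,0,0]],
    [[-0.13,-0.79,0],[0,0,0]],
    [[-0.13,-0.79,0],[0,0,0]],
    [[-0.13,-0.79,0],[0,0,0]],
    [[-0.06,-0.39,0],[0,0,0]]
  ]
}}

```text
time_s: 11.75
tool_pos: [0.4875, -0.0373, 0.1549]
orientation: [0.997, -0.081, -0.0, 0.0]
force: [-0.1, 0.6, -2.1]
finger_gap: 0.0235
```

```bash
python3 - <<'E'
from h import *
f=grab_frame("scene")
cv2.imwrite("pics/s5.png",cv2.resize(f[140:280,220:380,::-1],None,fx=5,fy=5,interpolation=2)[:600])
s=get_state(); print(s['tool_pos'],s['orientation'],s['force'],s['time_s'],s['finger_gap'])
E
```

```text
[ 0.48754097 -0.0376344   0.15485478] [ 9.96727032e-01 -8.08404543e-02 -4.11023373e-06  2.09286556e-04] [-0.0676455  -0.96286095 -2.12834852] 11.8 0.023133489845162013
```

View pics/s5.png

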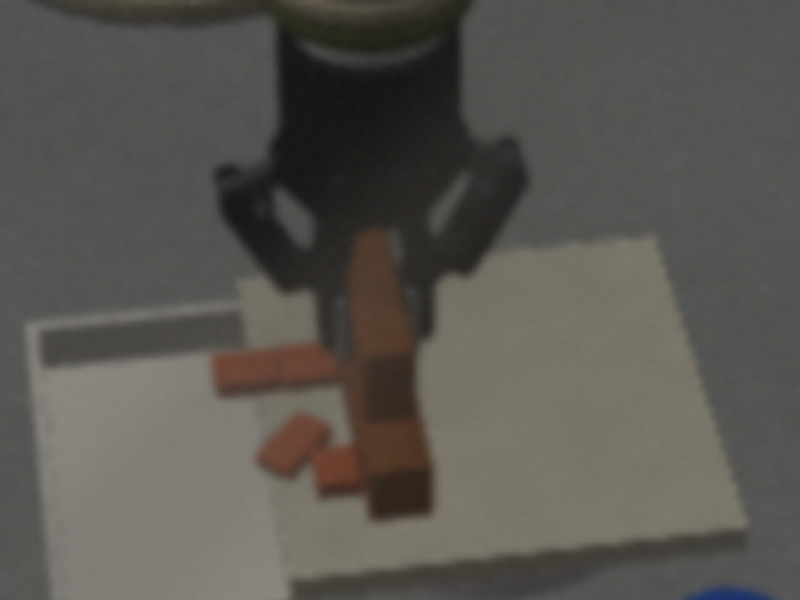

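{"fn": "apply_moves", "kwargs": {
  "deltas": [
    [[-0.06,-0.39,0],[0,0,0]],
    [[-0.13,-0.79,0],[0,0,0]],
    [[-0.13,-0.79,0],[0,0,0]],
    [[-0.13,-0.79,0],[0,0,0]],
    [[-0.13,-0.79,0],[0,0,0]],
    [[-0.13,-0.79,0],[0,0,0]],
    [[-0.13,-0.79,0],[0,0,0]],
    [[-0.13,-0.79,0],[0,0,0]],
    [[-0.06,-0.39,0],[0,0,0]],
    [[0,0,0],[0,0,0]],
    [[0,0,0],[0,0,0]]
  ]
}}

```text
time_s: 12.9
tool_pos: [0.4775, -0.099, 0.1549]
orientation: [0.997, -0.08, 0.0, -0.0]
force: [-0.4, 0.2, -3.0]
finger_gap: 0.0233
```

```bash
python3 - <<'E'
from h import *
f=grab_frame("scene")
cv2.imwrite("pics/s6.png",cv2.resize(f[140:280,210:370,::-1],None,fx=5,fy=5,interpolation=2)[:650])
s=get_state(); print(s['tool_pos'],s['orientation'],s['force'],s['time_s'],s['finger_gap'])
E
```

```text
[ 0.47748392 -0.09885313  0.15485311] [ 9.96809377e-01 -7.98188271e-02  1.70913495e-05 -1.42568856e-04] [ 0.11293603  0.27883004 -2.79885983] 12.95 0.02320031373487118
```

View pics/s6.png

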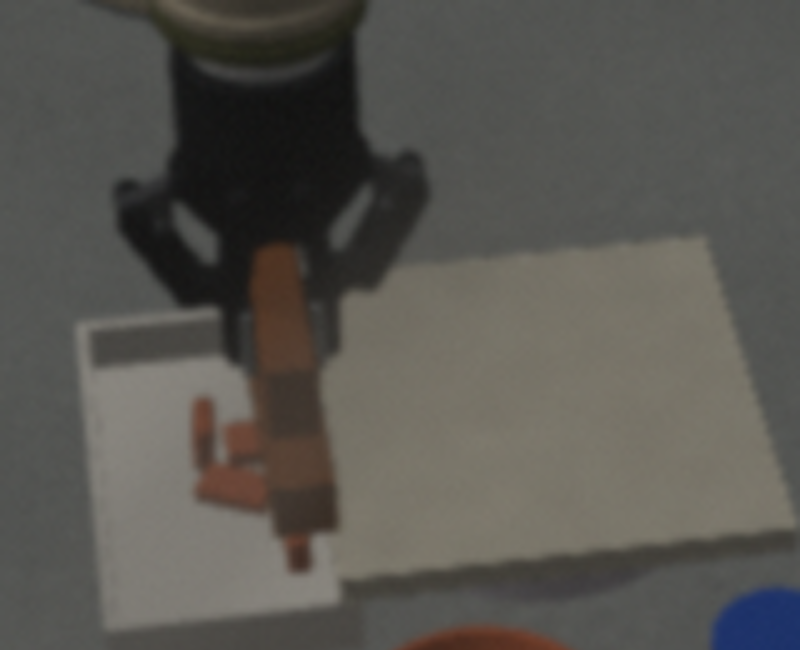

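{"fn": "apply_moves", "kwargs": {
  "deltas": [
    [[0,0,1],[0,0,0]],
    [[0,0,2],[0,0,0]],
    [[0,0,2],[0,0,0]],
    [[0,0,2],[0,0,0]],
    [[0.4,-2,0.5],[0,0,0]],
    [[0.4,-2.5,0],[0,0,0]],
    [[0.4,-2.5,0],[0,0,0]],
    [[0.4,-2.5,0],[0,0,0]],
    [[0.4,-2.5,0],[0,0,0]],
    [[0.4,-2.5,0],[0,0,0]],
    [[0.4,-2.5,0],[0,0,0]],
    [[0.4,-2.5,0],[0,0,0]],
    [[0.4,-2.5,0],[0,0,0]],
    [[0.4,-2.5,0],[0,0,0]],
    [[0.2,-1.5,0],[0,0,0]],
    [[0,0,0],[0,0,0]],
    [[0,0,0],[0,0,0]],
    [[0,0,0],[0,0,0]]
  ]
}}

```text
time_s: 14.75
tool_pos: [0.5199, -0.3576, 0.2301]
orientation: [0.997, -0.079, 0.0, -0.001]
force: [-0.1, -0.2, -1.8]
finger_gap: 0.0231
```

```bash
python3 - <<'E'
from h import *
f=grab_frame("top")
cv2.imwrite("pics/t7.png",cv2.resize(f[220:360,230:430,::-1],None,fx=4,fy=4,interpolation=2))
f=grab_frame("scene")
cv2.imwrite("pics/s7.png",cv2.resize(f[170:310,100:300,::-1],None,fx=4,fy=4,interpolation=2))
s=get_state(); print(s['tool_pos'],s['orientation'],s['force'],s['time_s'],s['finger_gap'])
E
```

```text
[ 0.51984852 -0.35784309  0.23014446] [ 9.96860950e-01 -7.91715052e-02  1.60886691e-04 -3.05902816e-04] [-0.03068523 -0.47701761 -2.21608235] 14.85 0.023582106599485474
```

View pics/t7.png

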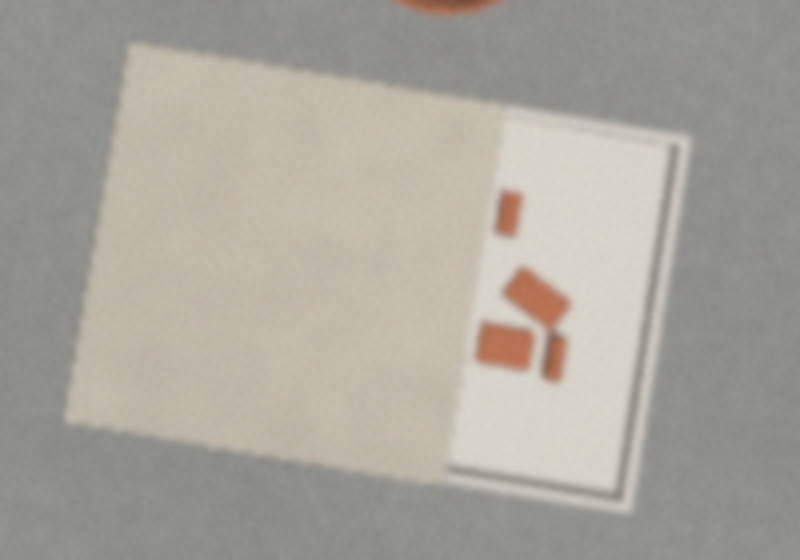

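View pics/s7.png

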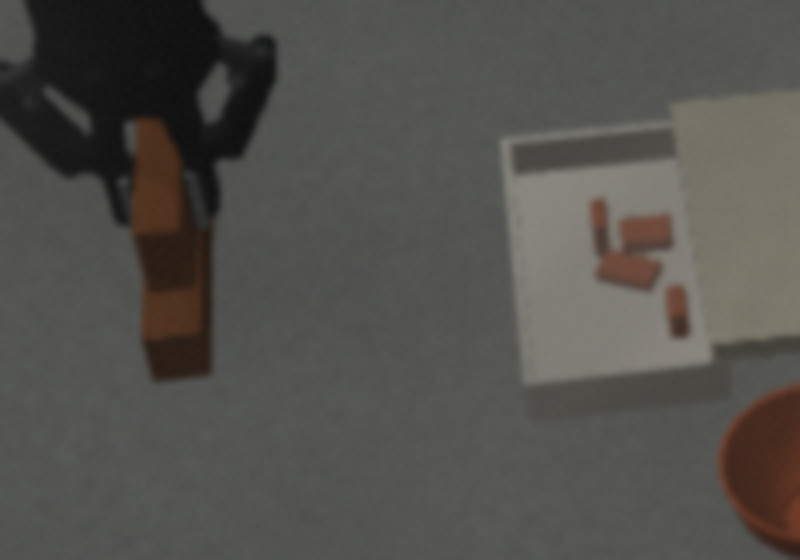

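{"fn": "apply_moves", "kwargs": {
  "deltas": [
    [[0,0,-2],[0,0,0]],
    [[0,0,-2.5],[0,0,0]],
    [[0,0,-2.5],[0,0,0]],
    [[0,0,-2.5],[0,0,0]],
    [[0,0,-1.5],[0,0,0]],
    [[0,0,-0.6],[0,0,0]],
    [[0,0,-0.3],[0,0,0]],
    [[0,0,-0.2],[0,0,0]],
    [[0,0,-0.1],[0,0,0]],
    [[0,0,0],[0,0,0]],
    [[0,0,0],[0,0,0]],
    [[0,0,0],[0,0,0]],
    [[0,0,0],[0,0,0]]
  ]
}}

```text
time_s: 16.15
tool_pos: [0.5195, -0.3593, 0.1081]
orientation: [0.997, -0.08, 0.0, 0.0]
force: [0.4, -1.3, -2.2]
finger_gap: 0.0232
```

{"fn": "apply_moves", "kwargs": {
  "deltas": [
    [[0,0,-0.05],[0,0,0]],
    [[0,0,0],[0,0,0]],
    [[0,0,0],[0,0,0]],
    [[0,0,0],[0,0,0]],
    [[0,0,0],[0,0,0]],
    [[0,0,0],[0,0,0]],
    [[0,0,0],[0,0,0]],
    [[0,0,0],[0,0,0]],
    [[0,0,0],[0,0,0]],
    [[0,0,0],[0,0,0]],
    [[0,0,0],[0,0,0]]
  ],
  "fingers": 1
}}

```text
time_s: 17.25
tool_pos: [0.5194, -0.3593, 0.1074]
orientation: [0.997, -0.08, 0.0, -0.0]
force: [-0.1, -0.0, 0.2]
finger_gap: 0.0855
```

{"fn": "apply_moves", "kwargs": {
  "deltas": [
    [[0,0,1],[0,0,0]],
    [[0,0,2],[0,0,0]],
    [[0,0,2.5],[0,0,0]],
    [[0,0,3],[0,0,0]],
    [[0,0,3],[0,0,0]],
    [[0,0,3],[0,0,0]],
    [[0,0,3],[0,0,0]],
    [[0,0,3],[0,0,0]],
    [[0,0,0],[0,0,0]],
    [[0,0,0],[0,0,0]]
  ]
}}

```text
time_s: 18.25
tool_pos: [0.5196, -0.3594, 0.3139]
orientation: [0.997, -0.08, 0.001, 0.001]
force: [-1.0, -0.2, -1.4]
finger_gap: 0.0854
```

```bash
python3 - <<'E'
from h import *
f=grab_frame("scene")
cv2.imwrite("pics/s8.png",cv2.resize(f[170:310,100:300,::-1],None,fx=4,fy=4,interpolation=2))
s=get_state(); print(s['tool_pos'],s['orientation'],s['q'],s['force'],s['time_s'],s['finger_gap'])
E
```

```text
[ 0.51926818 -0.35913658  0.31251062] [ 9.96789660e-01 -8.00647627e-02  8.81426664e-05 -6.84748577e-07] [ 0.58713677  0.39561003 -0.04569708  1.33389544  0.01774727  1.41232602
 -1.18893072] [0.17259421 1.02420128 0.39469426] 18.3 0.08546185993192175
```

View pics/s8.png

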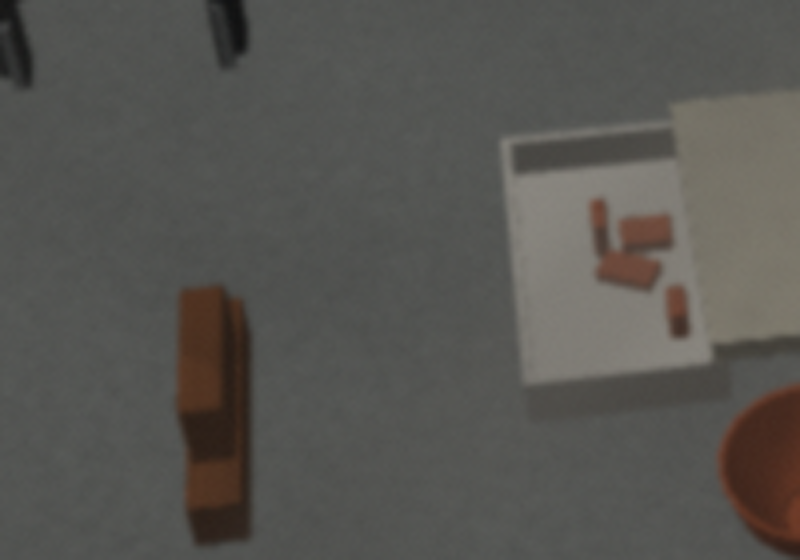

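{"fn": "apply_moves", "kwargs": {
  "deltas": [
    [[0.16,3.25,0],[0,0,0.082]],
    [[0.16,3.25,0],[0,0,0.082]],
    [[0.16,3.25,0],[0,0,0.082]],
    [[0.16,3.25,0],[0,0,0.082]],
    [[0.16,3.25,0],[0,0,0.082]],
    [[0.16,3.25,0],[0,0,0.082]],
    [[0.16,3.25,0],[0,0,0.082]],
    [[0.16,3.25,0],[0,0,0.082]],
    [[0.16,3.25,0],[0,0,0.082]],
    [[0.16,3.25,0],[0,0,0.082]],
    [[0.16,3.25,0],[0,0,0.082]],
    [[0.16,3.25,0],[0,0,0.082]],
    [[0.16,3.25,0],[0,0,0.082]],
    [[0.16,3.25,0],[0,0,0.082]],
    [[0.16,3.25,0],[0,0,0.082]],
    [[0.16,3.25,0],[0,0,0.082]],
    [[0.16,3.25,0],[0,0,0.082]],
    [[0.16,3.25,0],[0,0,0.082]],
    [[0.16,3.25,0],[0,0,0.082]],
    [[0.16,2.75,0],[0,0,0.082]]
  ]
}}

```text
time_s: 20.3
tool_pos: [0.5503, 0.2885, 0.312]
orientation: [0.736, 0.677, -0.0, -0.0]
force: [0.2, 0.0, -0.7]
finger_gap: 0.0854
```

{"fn": "apply_moves", "kwargs": {
  "deltas": [
    [[0,0,0],[0,0,0]],
    [[0,0,0],[0,0,0]],
    [[0,0,0],[0,0,0]]
  ]
}}

```text
time_s: 20.6
tool_pos: [0.5515, 0.285, 0.3121]
orientation: [0.739, 0.674, -0.0, 0.0]
force: [-0.4, -0.8, 0.7]
finger_gap: 0.0853
```

```bash
python3 - <<'E'
from h import *
from scipy.optimize import least_squares
obs=[]
def T(s,o,u,v): return ((u+.5)/s-.5+o[0],(v+.5)/s-.5+o[1])
t=lambda u,v:T(4,(30,210),u,v); sc=lambda u,v:T(5,(400,140),u,v)
# local gauge pts -> pix
L=[("top",(.012,.190,.147),t(48,130)),("top",(-.012,.190,.147),t(48,183)),("top",(-.012,.024,.147),t(407,215)),("top",(.012,.024,.147),t(410,165)),
("top",(.013,-.022,.152),t(523,175)),("top",(-.013,-.022,.152),t(518,224)),("top",(0,-.084,.135),t(657,211)),
("scene",(0,-.080,.1015),sc(65,268)),("scene",(0,-.082,.135),sc(70,210)),("scene",(0.013,-.022,.118),sc(205,236)),("scene",(0.013,-.022,.152),sc(198,178)),("scene",(.019,0,.135),sc(255,207))]
def pr(x,n,l):
    c,s=np.cos(x[2]),np.sin(x[2]); return w2p(n,(x[0]+c*l[0]-s*l[1],x[1]+s*l[0]+c*l[1],l[2]))
def res(x): return np.ravel([pr(x,n,l)-p for n,l,p in L])
r=least_squares(res,[.552,.295,-.09],loss='soft_l1'); print(r.x,np.degrees(r.x[2])); print(np.round(res(r.x).reshape(-1,2),1))
for cam in("top","scene"):
    LL=L; L=[k for k in LL if k[0]==cam]; q=least_squares(res,r.x); print(cam,q.x); L=LL
s=get_state(); print(s['tool_pos'],s['orientation'],s['q'],s['force'],s['time_s'])
f=grab_frame("scene"); cv2.imwrite("pics/s9.png",cv2.resize(f[100:240,390:550,::-1],None,fx=4,fy=4,interpolation=2))
f=grab_frame("top"); cv2.imwrite("pics/t9.png",cv2.resize(f[160:320,20:220,::-1],None,fx=4,fy=4,interpolation=2)[:600])
E
```

```text
[ 0.55144399  0.29674827 -0.0968845 ] -5.551072782486767
[[ 2.   0.3]
 [ 0.4 -0.1]
 [-0.1  0.6]
 [ 0.6  0.2]
 [-3.8 -0.4]
 [-4.1  1.4]
 [-1.9  0.7]
 [-0.8  1.2]
 [-0.9  1.2]
 [-1.   1.8]
 [ 2.7  1.2]
 [ 0.6  1.8]]
top [ 0.55247842  0.2948809  -0.08909302]
scene [ 0.54512492  0.29863134 -0.05779266]
[0.5514758  0.28497466 0.31208114] [ 7.38938787e-01  6.73772412e-01 -4.03268467e-04  2.08468615e-04] [-0.11290322  0.43309877 -0.59156102  1.34606695  0.23899285  1.43380616
 -0.78612853] [-0.37251123 -0.80485373  0.69776983] 20.6
```

View pics/s9.png

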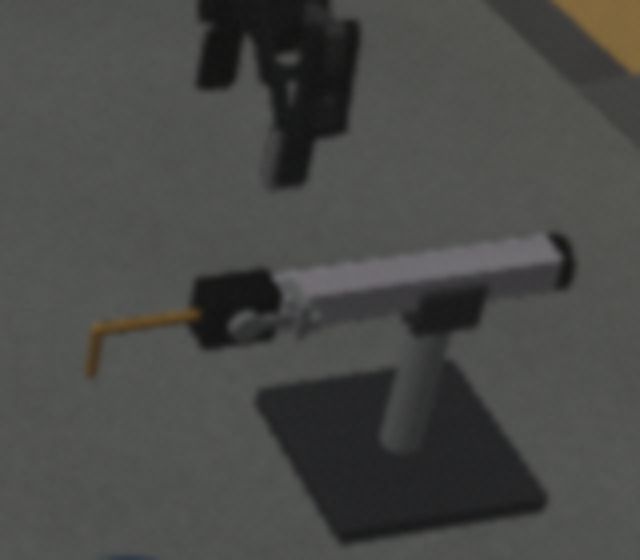

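View pics/t9.png

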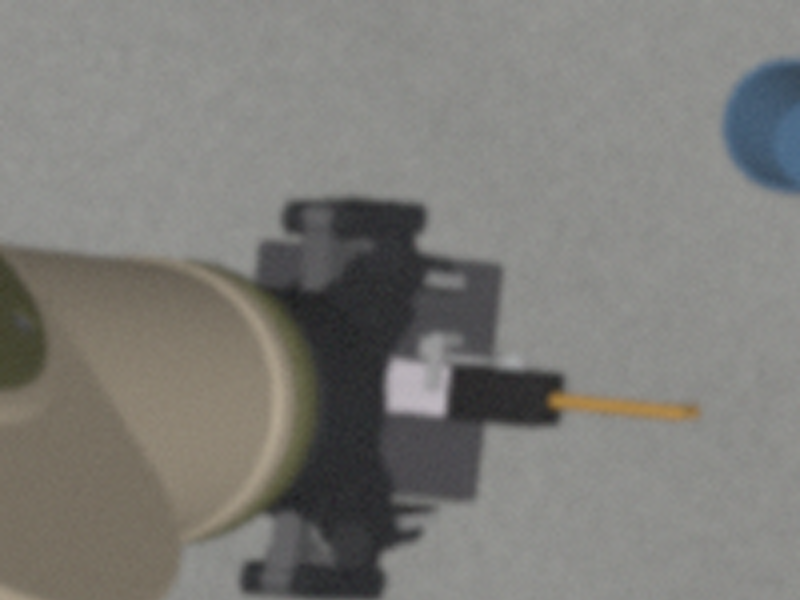

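{"fn": "apply_moves", "kwargs": {
  "deltas": [
    [[0,0.4,-2],[0,0,0]],
    [[0,0.4,-3],[0,0,0]],
    [[0,0,-2],[0,0,0]],
    [[0,0,-1],[0,0,0]],
    [[0,0,0],[0,0,0]],
    [[0,0,0],[0,0,0]],
    [[0,0,0],[0,0,0]]
  ]
}}

```text
time_s: 21.4
tool_pos: [0.552, 0.2939, 0.234]
orientation: [0.739, 0.674, 0.001, 0.0]
force: [-0.3, -0.6, 0.3]
finger_gap: 0.0852
```

```bash
python3 - <<'E'
from h import *
s=get_state(); print(s['tool_pos'],s['orientation'],s['time_s'])
f=grab_frame("scene"); cv2.imwrite("pics/s10.png",cv2.resize(f[100:240,390:550,::-1],None,fx=5,fy=5,interpolation=2)[:600])
f=grab_frame("top"); cv2.imwrite("pics/t10.png",cv2.resize(f[200:320,60:220,::-1],None,fx=5,fy=5,interpolation=2)[:600])
E
```

```text
[0.55204513 0.29389915 0.23400359] [7.38756421e-01 6.73971396e-01 1.19051988e-03 3.00517236e-04] 21.4
```

View pics/s10.png

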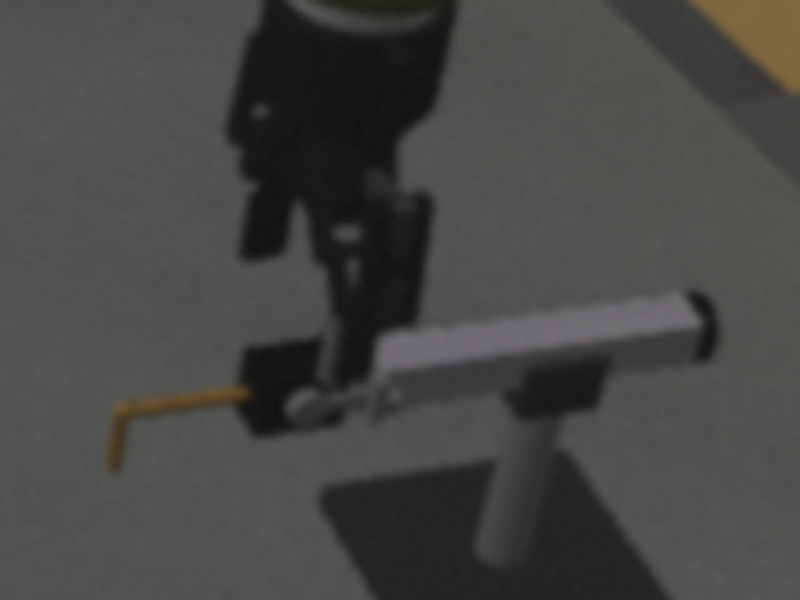

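View pics/t10.png

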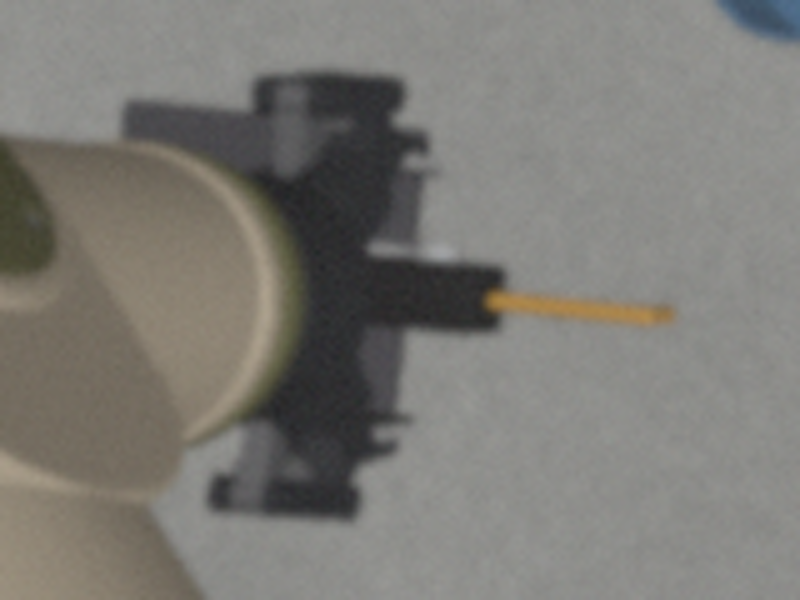

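```bash
python3 - <<'E'
from h import *
for y in(.283,.294): print(y,[(np.round((w2p("top",(x,y-(x-.552)*.09,.175))-(60,200))*5)) for x in(.592,.512)])
for u,v in [(418,252),(437,252),(456,252)]: print(p2w("top",u/5+60,v/5+200,.137))
for u,v in [(500,265),(497,328)]: print(p2w("top",u/5+60,v/5+200,.152))
for u,v in [(303,406)]: print(p2w("scene",u/5+390,v/5+100,.135))
for u,v in [(112,470)]: print(p2w("scene",u/5+390,v/5+100,.1015))
for y in (.29,.295,.30): 
  print(y,(w2p("scene",(.552+.019,y-.002,.135))-(390,100))*5)
E
```

```text
0.283 [array([445., 181.]), array([421., 406.])]
0.294 [array([414., 181.]), array([390., 406.])]
[0.56706994 0.30336787 0.137     ]
[0.5670706 0.2962543 0.137    ]
[0.56707126 0.2891407  0.137     ]
[0.56212566 0.26728142 0.152     ]
[0.53901723 0.26803966 0.152     ]
[0.5649053  0.29636899 0.135     ]
[0.54273174 0.21905751 0.1015    ]
0.29 [292.46026497 418.23338813]
0.295 [302.70493398 415.92135537]
0.3 [312.93117578 413.61348129]
```

{"fn": "apply_moves", "kwargs": {
  "deltas": [
    [[0,0,-1.5],[0,0,0]],
    [[0,0,-1.5],[0,0,0]],
    [[0,0,-1],[0,0,0]],
    [[0,0,-0.4],[0,0,0]],
    [[0,0,0],[0,0,0]],
    [[0,0,0],[0,0,0]],
    [[0,0,0],[0,0,0]],
    [[0,0,0],[0,0,0]]
  ]
}}

```text
time_s: 22.3
tool_pos: [0.5516, 0.2939, 0.189]
orientation: [0.739, 0.674, 0.0, 0.0]
force: [0.2, 0.1, 0.5]
finger_gap: 0.0851
```

{"fn": "apply_moves", "kwargs": {
  "deltas": [
    [[0,0,0],[0,0,0]],
    [[0,0,0],[0,0,0]],
    [[0,0,0],[0,0,0]],
    [[0,0,0],[0,0,0]],
    [[0,0,0],[0,0,0]],
    [[0,0,0],[0,0,0]],
    [[0,0,0],[0,0,0]],
    [[0,0,0],[0,0,0]],
    [[0,0,0],[0,0,0]],
    [[0,0,0],[0,0,0]],
    [[0,0,0],[0,0,0]],
    [[0,0,0],[0,0,0]]
  ],
  "fingers": -1,
  "force": 70
}}

```text
time_s: 23.5
tool_pos: [0.5512, 0.2938, 0.189]
orientation: [0.739, 0.674, -0.0, -0.0]
force: [-3.6, -2.3, 5.8]
finger_gap: 0.0252
```

```bash
python3 - <<'E'
from h import *
s=get_state(); print(s['tool_pos'],s['orientation'],s['force'],s['moment'],s['time_s'])
f=grab_frame("scene"); cv2.imwrite("pics/s11.png",cv2.resize(f[100:240,390:550,::-1],None,fx=5,fy=5,interpolation=2)[:600])
E
```

```text
[0.55120461 0.29380474 0.18901985] [ 7.38717981e-01  6.74014643e-01 -7.49557635e-06 -7.38335988e-05] [-3.60607915 -2.30971784  5.81396068] [-0.26278438  0.54282109 -0.34687865] 23.5
```

View pics/s11.png

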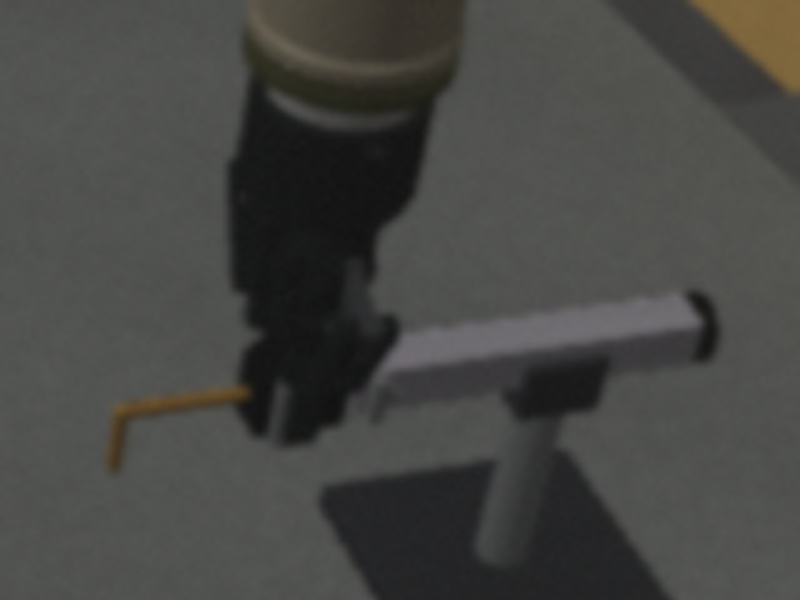

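{"fn": "apply_moves", "kwargs": {
  "deltas": [
    [[-0.04,-0.4,0],[0,0,0]],
    [[-0.07,-0.8,0],[0,0,0]],
    [[-0.07,-0.8,0],[0,0,0]],
    [[0,0,0],[0,0,0]]
  ]
}}

```text
time_s: 23.95
tool_pos: [0.5491, 0.2731, 0.189]
orientation: [0.739, 0.674, -0.0, -0.0]
force: [-3.2, 3.1, 4.8]
finger_gap: 0.0252
```

```bash
python3 - <<'E'
from h import *
s=get_state(); print(s['tool_pos'],s['orientation'],s['force'],s['moment'],s['time_s'],s['finger_gap'])
f=grab_frame("scene"); cv2.imwrite("pics/s12.png",cv2.resize(f[100:240,390:550,::-1],None,fx=5,fy=5,interpolation=2)[:600])
E
```

```text
[0.54913569 0.27308468 0.18897345] [ 7.38748187e-01  6.73981444e-01 -1.01950921e-04 -3.44926357e-04] [-3.23908621  3.14380464  4.77843148] [ 0.65990737  0.50538654 -0.39348132] 23.95 0.025234618616477227
```

View pics/s12.png

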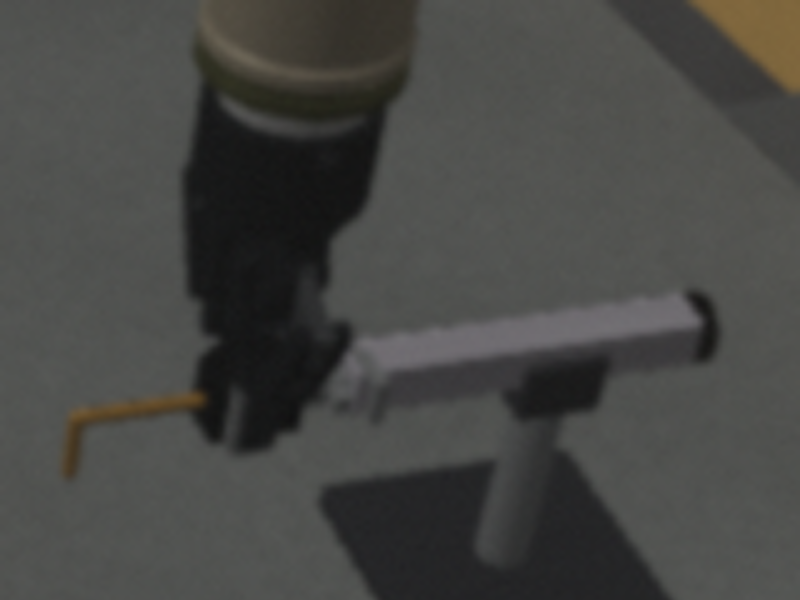

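{"fn": "apply_moves", "kwargs": {
  "deltas": [
    [[-0.07,-0.8,0],[0,0,0]],
    [[-0.07,-0.8,0],[0,0,0]],
    [[-0.07,-0.8,0],[0,0,0]],
    [[-0.07,-0.8,0],[0,0,0]],
    [[-0.07,-0.8,0],[0,0,0]],
    [[-0.07,-0.8,0],[0,0,0]],
    [[-0.07,-0.8,0],[0,0,0]],
    [[-0.07,-0.8,0],[0,0,0]],
    [[-0.04,-0.4,0],[0,0,0]],
    [[0,0,0],[0,0,0]]
  ]
}}

```text
time_s: 25.0
tool_pos: [0.5425, 0.2066, 0.1889]
orientation: [0.738, 0.674, 0.0, -0.001]
force: [-5.2, 6.8, 5.0]
finger_gap: 0.0252
```

{"fn": "apply_moves", "kwargs": {
  "deltas": [
    [[-0.04,-0.4,0],[0,0,0]],
    [[-0.07,-0.8,0],[0,0,0]],
    [[-0.07,-0.8,0],[0,0,0]],
    [[-0.07,-0.8,0],[0,0,0]],
    [[-0.07,-0.8,0],[0,0,0]],
    [[-0.07,-0.8,0],[0,0,0]],
    [[-0.07,-0.8,0],[0,0,0]],
    [[-0.07,-0.8,0],[0,0,0]],
    [[0,0,0],[0,0,0]],
    [[0,0,0],[0,0,0]],
    [[0,0,0],[0,0,0]]
  ]
}}

```text
time_s: 26.1
tool_pos: [0.5367, 0.1476, 0.1889]
orientation: [0.738, 0.675, 0.0, -0.001]
force: [-8.1, 8.1, 8.4]
finger_gap: 0.0252
```

```bash
python3 - <<'E'
from h import *
s=get_state(); p=s['tool_pos']; print(p,np.linalg.norm(p[:2]-[.5512,.2938]),s['orientation'],s['force'],s['moment'],s['time_s'],s['finger_gap'])
f=grab_frame("scene"); cv2.imwrite("pics/s13.png",cv2.resize(f[100:240,340:540,::-1],None,fx=4,fy=4,interpolation=2)[:600])
E
```

```text
[0.53671855 0.14762405 0.18887636] 0.14689152371345207 [ 7.37926873e-01  6.74879087e-01  5.85216537e-05 -1.46439833e-03] [-8.05641166  8.06491323  8.39336107] [ 1.52529043  1.35580872 -0.63877466] 26.1 0.025220394042801613
```

View pics/s13.png

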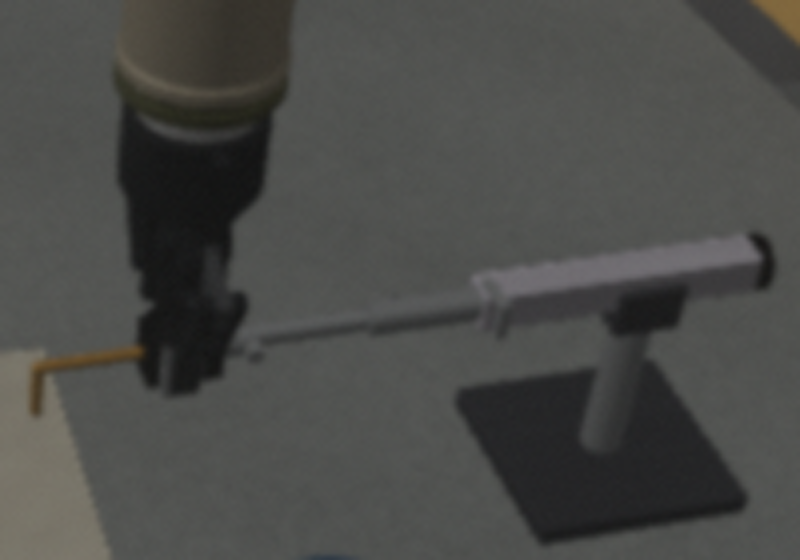

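{"fn": "apply_moves", "kwargs": {
  "deltas": [
    [[-0.1,-0.5,0],[0,0,0]],
    [[-0.1,-0.5,0],[0,0,0]],
    [[-0.05,-0.3,0],[0,0,0]],
    [[0,0,0],[0,0,0]],
    [[0,0,0],[0,0,0]],
    [[0,0,0],[0,0,0]]
  ]
}}

```text
time_s: 26.75
tool_pos: [0.5352, 0.1344, 0.1889]
orientation: [0.738, 0.675, 0.001, -0.001]
force: [-3.7, 8.5, 5.3]
finger_gap: 0.0253
```

{"fn": "apply_moves", "kwargs": {
  "deltas": [
    [[-0.02,-0.2,0],[0,0,0]],
    [[0,0,0],[0,0,0]],
    [[0,0,0],[0,0,0]],
    [[0,0,0],[0,0,0]]
  ]
}}

```text
time_s: 27.15
tool_pos: [0.5351, 0.1341, 0.189]
orientation: [0.738, 0.675, 0.002, -0.002]
force: [-0.7, 13.5, 2.5]
finger_gap: 0.0253
```

{"fn": "apply_moves", "kwargs": {
  "deltas": [
    [[-0.02,-0.2,0],[0,0,0]],
    [[0,0,0],[0,0,0]],
    [[0,0,0],[0,0,0]],
    [[0,0,0],[0,0,0]]
  ]
}}

```text
time_s: 27.55
tool_pos: [0.535, 0.1339, 0.189]
orientation: [0.737, 0.676, 0.003, -0.002]
force: [2.1, 19.3, -0.4]
finger_gap: 0.0254
```

{"fn": "apply_moves", "kwargs": {
  "deltas": [
    [[0,0,0],[0,0,0]],
    [[0,0,0],[0,0,0]],
    [[0,0,0],[0,0,0]],
    [[0,0,0],[0,0,0]],
    [[0,0,0],[0,0,0]]
  ]
}}

```text
time_s: 28.05
tool_pos: [0.535, 0.1339, 0.189]
orientation: [0.737, 0.676, 0.003, -0.002]
force: [2.5, 19.9, -0.9]
finger_gap: 0.0252
```

```bash
python3 - <<'E'
from h import *
f=grab_frame("scene"); cv2.imwrite("pics/s14.png",f[:,:,::-1])
f=grab_frame("top"); cv2.imwrite("pics/t14.png",f[:,:,::-1])
s=get_state(); print(s['tool_pos'],s['force'],s['time_s'],s['finger_gap'])
a=cv2.imread("pics/s14.png"); cv2.imwrite("pics/s15.png",cv2.resize(a[100:320,120:540],None,fx=1.9,fy=1.9,interpolation=2))
E
```

```text
[0.53501192 0.13394909 0.1889948 ] [ 1.9829111  19.34023927 -1.18662206] 28.15 0.0252865735235342
```

View pics/s15.png

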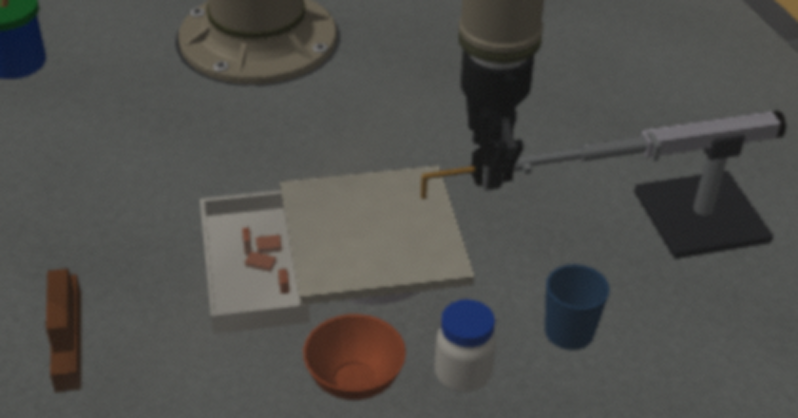

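View pics/t14.png

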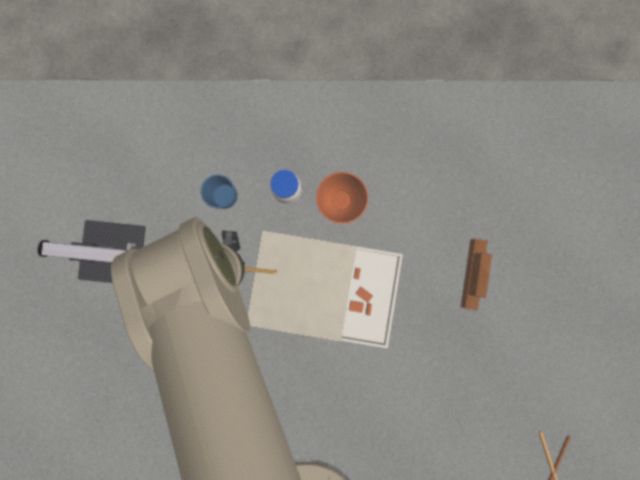

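```bash
python3 - <<'E'
from h import *
P=[]
for fn in("top0","t14"):
    a=cv2.imread(f"pics/{fn}.png").astype(int); b,g,r=a[...,0],a[...,1],a[...,2]
    m=(r-b>70)&(g-b>20)
    m[:,:140]=0; m[:, 300:]=0; m[:240]=0; m[285:]=0
    m&= (g-b>25)
    ys,xs=np.nonzero(m); k=xs>=xs.max()-3; P.append(p2w("top",xs.max(),ys[k].mean(),.13)); print(xs.min(),xs.max(),ys[k].mean(),P[-1])
print(np.linalg.norm(P[1]-P[0]))
Q=[]
for fn in("scene0","s14"):
    a=cv2.imread(f"pics/{fn}.png").astype(int); b,g,r=a[...,0],a[...,1],a[...,2]
    m=(r-b>40)&(g-b>12)
    m[:,:335]=0; m[:,450:]=0; m[:170]=0; m[215:]=0
    ys,xs=np.nonzero(m); k=xs<=xs.min()+5; v=ys[k].max(); Q.append(p2w("scene",xs[k].mean(),v,.1015)); print(xs.min(),v,Q[-1])
print(np.linalg.norm(Q[1]-Q[0]))
E
```

```text
158 293 266.7142857142857 [0.53642758 0.0239445  0.13      ]
245 275 271.42857142857144 [0.52755729 0.0578484  0.13      ]
0.03504506380529645
413 182 [0.50653808 0.24357347 0.1015    ]
342 193 [0.49143182 0.07702486 0.1015    ]
0.16723229225425643
```

```bash
python3 - <<'E'
from workcell import *
print(job_done()); s=get_state(); print(s['time_s'],s['tool_pos'],s['force'])
E
```

```text
the job is handed in; nothing more can be done
None
the job is handed in; nothing more can be done
```

I wiped all four chips off the bat into the trough with the scraper and set the scraper down upright on the open bench. I then pinched the gauge's grip, pulled the telescope out to its second stop and handed the job in at about 28 s, still gripping it. `job_done()` gave no verdict.

**What the last checks showed:**
- **Chips and scraper:** the last pictures show all four chips in the trough. The scraper stands on the bench near (0.52, -0.36), let go.
- **Bystanders:** the bowl, jar and cup appear unmoved in the last pictures; I judged this by eye and did not measure it.
- **Telescope:** the grip closed to 25 mm, so the button was pressed flush. The tool travelled about 160 mm, then stopped moving while the pull rose from 8 N to 19 N, which indicates the solid stop.

**Check that disagreed:** my pixel check of how far the pointer moved gave about 155 mm from the top camera and 167 mm from the scene camera. These are rough and fall either side of the 160 mm. The 155 mm uses an end point I read by hand, because the automatic detection in the first top picture picked up a chip instead of the rod.

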